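# Fit the red-headed spindle into the modelling stand

### The job

Take the red-headed spindle out of the wooden rack and fit it into the yellow bearing stand: lower it gently, upright and foot first, through the hole in the upper plate and on through the hole in the lower plate, without letting it drop, until its head sits flat on the upper plate, and leave it there. Do not disturb the fresh clay cat.

Things in the scene. Friction and masses are not known exactly. Their poses are not given: they have to be found in the camera images.
- red_head (a point): centre of the wanted spindle's red head, an cylinder 46 mm wide, 40 mm tall (point 20 mm below its top). Below it hangs a steel shaft, 12 mm wide, 130 mm long, end slightly tapered. z: up along the shaft. 0.12-0.24 kg. It starts upright in one of three holes of a rack, head centre 155 mm above the table; beside it stand shorter spindles with a round blue and a square white head, tops 140 mm up.
- red_foot (a point): the foot of the red-headed spindle: centre of the shaft's lower end, 150 mm below the head's centre. It starts in a blind hole, 15 mm wide and 55 mm deep, standing 5 mm above the table. The rack is a fixed plywood block, 270 x 70 mm, 60 mm high, its three holes in a row 90 mm apart; lift over 55 mm to clear it.
- stand: fixed bearing stand; origin on the table, on the axis of its two holes; z up, y along the plates. Base 120 x 150 mm. Two level yellow plates, 70 (x) x 146 (y) x 8 mm, tops 55 and 145 mm above the table, on two posts at y = +-62 mm that end 2 mm above the upper plate; each has a 28 mm through hole in its middle. Spindle home: head centre 165 mm, foot 15 mm above the table. Rack and stand may swap sides.
- cat_mid (a point): the fresh clay cat, dark grey, 80 mm tall, about 55 mm wide, standing loose on a paper sheet between and beyond the rack and the stand; this point is on its axis, 40 mm up. It must not be moved or tipped.
Not all that is in view belongs to the job. Leave any purple look-alike of the stand alone.

How it is judged:
On the way, in this order (a step that is already met when the one before it is completed fails the run):
1. the shaft's foot is through the upper hole, still above the lower plate, being lowered and not falling (it spends at least 0.15 s there) (horizontal distance between red_foot and stand below 0.012 m and height (world z) of red_foot between 0.058 and 0.137 m and angle between red_head's own z axis and vertical below 0.26 rad), for 0.15 s.
2. the shaft's foot is through the lower hole too (horizontal distance between red_foot and stand below 0.012 m and height (world z) of red_foot below 0.045 m), for 0.1 s.
At the end, for the whole second after the job is handed in: the red-headed spindle stands at rest in the stand: its shaft passes through both holes (foot within 12 mm and head within 13 mm of the holes' axis, foot less than 30 mm above the table), upright within 10 degrees, its head down on the upper plate (head centre 155 to 174 mm above the table) (horizontal distance between red_foot and stand below 0.012 m and horizontal distance between red_head and stand below 0.013 m and angle between red_head's own z axis and vertical below 0.175 rad and height (world z) of red_head between 0.155 and 0.174 m and height (world z) of red_foot below 0.03 m and linear speed of red_spindle below 0.03 m/s); the robot touches nothing.
It fails at once if the clay cat is shifted by more than 25 mm or tipped by more than 20 degrees (distance of cat_mid from where it was at the start of the episode above 0.025 m or angle between cat_mid's own z axis and vertical above 0.35 rad).
It also fails if it takes over 38 s, if anything falls off the work surface, if the arm or the gripper's body presses on something with over 40 N, if the wrist force passes 120 N, or if a joint passes its speed limit or range.

### The arm

A 6-joint arm with a two-finger parallel gripper is mounted at the origin on the work surface. World frame = base frame: x ahead of the robot, y to its left, z up, the work surface at z = 0. Lengths are in m, angles in rad, forces in N, time in s.
With the tool pointing down it reaches from about 0.375 to 0.75 m from the base axis. Payload 9 kg.
Tool frame: the origin (TCP) lies on the centre line of the jaws, within the pads' length; the fingertips stand 11 mm ahead of it and the grasp point (between the pads) lies 8 mm behind it; z points along the fingers, y is the line along which they close (so a half turn about z gives the same grasp; the last joint's range is limited). The gripper opens to 85 mm and grips with 20 to 120 N. Pads are 22 mm wide; open, the fingers measure 114 mm over their backs; the gripper's body (76 mm by 85 mm) begins 54 mm behind the grasp point. The pads swing forward as they close: fully open they stand 13 mm farther back than shut.
Start: joints at [-1.344, 0.104, 0.097, 1.564, 0, 1.353], TCP at [0.258, -0.542, 0.242] pointing down, gripper open.
Joint ranges: [-2.99, 2.99], [-0.84, 1.86], [-1.1, 1.16], [-1.84, 2.11], [-1.51, 1.56], [-3.14, 3.14]. Speed limits (rad/s): [2.22, 2.22, 2.57, 3.14, 3.14, 3.14].

### API

Orientations are given as a unit quaternion [x, y, z, w].
In Python, from station import ctrl gives the robot as it stands. The module is installed in compiled form; this text tells all that it offers.
- The arm moves only by the shell command python3 -m pendant 'ROWS'. ROWS is JSON, a list of rows, each a list of 3 entries, a list of its own where there are three numbers: the closure, from 0 (fully open) to 1 (shut), then the shift along the tool's x, y, z in cm, then the turn, a rotation vector about the tool's x, y, z in rad. In form: [[fingers, [x, y, z], [ax, ay, az]], ...]. A call has 1 to 5 rows; each row shifts and turns the commanded pose from where the row before left it, along the tool's axes as they then stand; what a row does not reach is not made up. A row lasts 1/12 s, in which the tool goes at most 41.7 mm and 7.16 degrees, less where a joint would pass 70% of its speed; a pose out of reach is approached as far as the arm can. A call with a gripper value outside its range is refused whole. The fingers move at their own pace and stop on an object; the grip force is fixed at half the most. Time passes only in rows, so rows that do not move let the fingers close. It gives the time, the measured TCP pose, the force, the opening and the grip force at its end, in the units of the state.
- ctrl.state(): the state, without advancing time (a new reading comes with each control period).
- ctrl.snapshot(name): name is "side" or "top" or "wrist"; returns a dict with "color" (480x640x3 uint8, red, green, blue), "vertical_fov" (degrees; the focal length in pixels is half the picture's height over the tangent of half this angle, whatever the lens; pixels are square), "cx", "cy" (the principal point, pixels), "D" ([k1, k2, p1, p2, k3] as OpenCV has them; the pictures are not rectified), "T" (4x4, takes a point from camera to world coordinates). Camera axes: x right, y up, looking along -z (the intrinsics and any distortion apply to the point x, -y, -z); pixel columns grow to the right and rows downward; lengths in m; the calibration is good to about 2 mm. A picture is of the moment at which its call begins. There is no depth.
- ctrl.job_done(): hands the job in; it is judged then, once.
The state is a dict: "clock": time; "joints": joint angles; "qd": joint speeds; "effort": joint torques, N m; "position": TCP position; "ee_rot": TCP orientation; "ft_force": force on the tool from outside, world axes, zero at the start; "wrist_torque": the same for the moment, N m; "width": opening from 0.0 (shut) to 1.0 (fully open); "grip_force": force on a finger pad.
Only numpy, scipy, OpenCV 4.12 (cv2) and the standard library are available. Lean on these libraries where they do the work, as an engineer would, in place of code of your own. Each camera call takes 0.05 s, during which the arm holds its last target. There are 200 camera calls.

## Working session

There is one attempt and no reset: what is moved stays moved. The work goes in short steps, Python scripts to look and compute and a shell command to move; the robot and the scene stay as the last step left them, time stands still between calls to the robot, and variables do not carry over. Pictures are saved under pics/ and viewed, at most 10 in all, crops included, and the job is handed in when it is done.

```bash
mkdir -p pics; cat > h.py <<'E'
import numpy as np, cv2, pickle
from station import ctrl
from scipy.spatial.transform import Rotation as R
def snap(n,f):
    s=ctrl.snapshot(n); cv2.imwrite(f'pics/{f}.png',s['color'][:,:,::-1]); pickle.dump(s,open(f'pics/{f}.pkl','wb')); return s
def ld(f): return pickle.load(open(f'pics/{f}.pkl','rb'))
def K(s):
    f=240/np.tan(np.radians(s['vertical_fov'])/2); return np.array([[f,0,s['cx']],[0,f,s['cy']],[0,0,1.]])
def ray(s,u,v):
    p=cv2.undistortPoints(np.array([[[u,v]]],float),K(s),np.array(s['D'],float))[0,0]
    T=np.array(s['T']); return T[:3,3],T[:3,:3]@np.array([p[0],-p[1],-1])
def atz(s,u,v,z):
    o,d=ray(s,u,v); return o+d*(z-o[2])/d[2]
def proj(s,P):
    T=np.array(s['T']); c=(np.array(P,float).reshape(-1,3)-T[:3,3])@T[:3,:3]; c=c*[1,-1,-1]
    return cv2.projectPoints(c,np.zeros(3),np.zeros(3),K(s),np.array(s['D'],float))[0][:,0]
def tri(obs):
    A=np.zeros((3,3));b=np.zeros(3)
    for s,u,v in obs:
        o,d=ray(s,u,v); d=d/np.linalg.norm(d); M=np.eye(3)-np.outer(d,d); A+=M;b+=M@o
    return np.linalg.solve(A,b)
E
python3 -c "
from h import *
for n in ['top','side']:
    s=snap(n,n+'0'); print(n,s['vertical_fov'],s['D'],np.round(s['T'],3).tolist())
print(ctrl.state())"
```

```text
top 53.354532930398214 [-0.00915139  0.          0.          0.          0.        ] [[0.029, 0.996, -0.089, 0.48], [-0.999, 0.027, -0.022, -0.096], [-0.019, 0.09, 0.996, 1.034], [0.0, 0.0, 0.0, 1.0]]
side 52.952863424512316 [-0.07175301  0.          0.          0.          0.        ] [[-0.984, -0.129, 0.122, 0.644], [0.177, -0.757, 0.629, 0.509], [0.012, 0.64, 0.768, 0.853], [0.0, 0.0, 0.0, 1.0]]
{'clock': 0.1, 'joints': array([-1.34371985e+00,  1.04617748e-01,  9.65467922e-02,  1.56393952e+00,
        8.47061522e-07,  1.35308820e+00]), 'qd': array([-2.96281816e-04, -7.54042354e-04,  2.70080426e-05,  1.09111652e-03,
       -1.63952049e-03, -2.10132668e-03]), 'effort': array([ 6.63839703e-03, -5.58208823e+01,  5.04719388e+01,  1.31447983e-02,
       -2.42313454e-04,  5.77218913e-06]), 'position': array([ 0.2580931 , -0.54131951,  0.24161275]), 'ee_rot': array([ 9.75372406e-01,  2.20563599e-01, -2.42010670e-06, -6.07069944e-04]), 'ft_force': array([ 0.76013281,  1.23708967, -0.72759431]), 'wrist_torque': array([-0.02981843, -0.01041956,  0.01432045]), 'grip_force': 0.0, 'width': 0.9971678215093109}
```

View pics/top0.png

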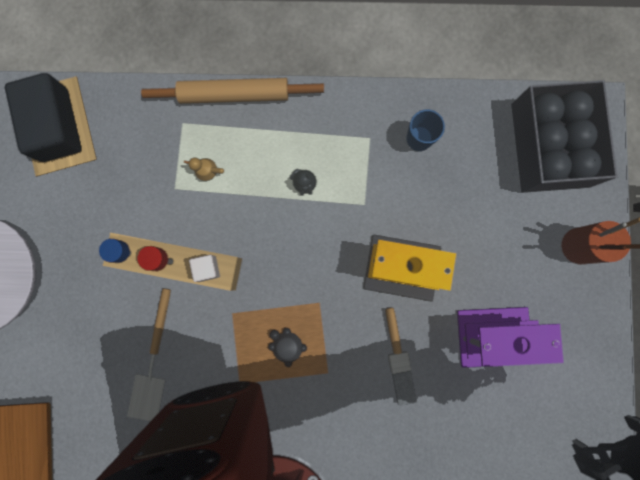

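View pics/side0.png

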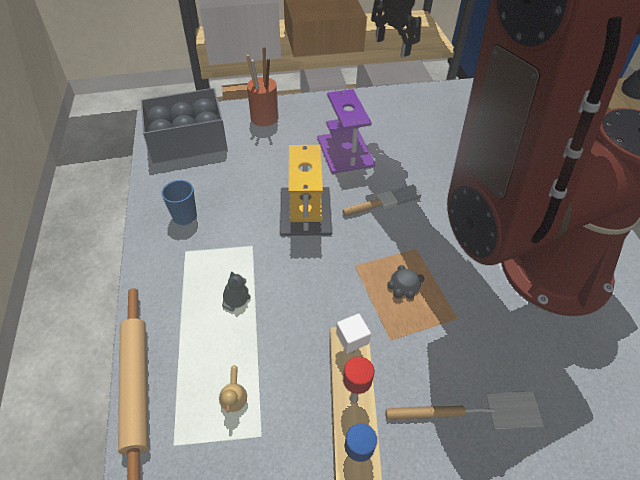

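The yellow stand is at top px (412,265) and the purple look-alike at (520,345). The red head is at (151,258), between blue (113,250) and white (203,267). The dark cat stands on the paper at (304,181); the ochre figure at (204,168) and the dark turtle on the wooden mat at (287,347) are other things. The red round head and the yellow stand fit the description, so I'll confirm them in one enlarged mosaic.

```bash
python3 -c "
from h import *
t=cv2.imread('pics/top0.png');s=cv2.imread('pics/side0.png')
def c(i,x,y,w,h): return cv2.resize(i[y:y+h,x:x+w],(400,300),interpolation=cv2.INTER_CUBIC)
m=np.vstack([np.hstack([c(t,100,215,100,75),c(t,365,228,100,75)]),np.hstack([c(s,310,340,100,75),c(s,255,135,100,75)])])
cv2.imwrite('pics/crop0.png',m)"
```

```text
(no output)
```

View pics/crop0.png

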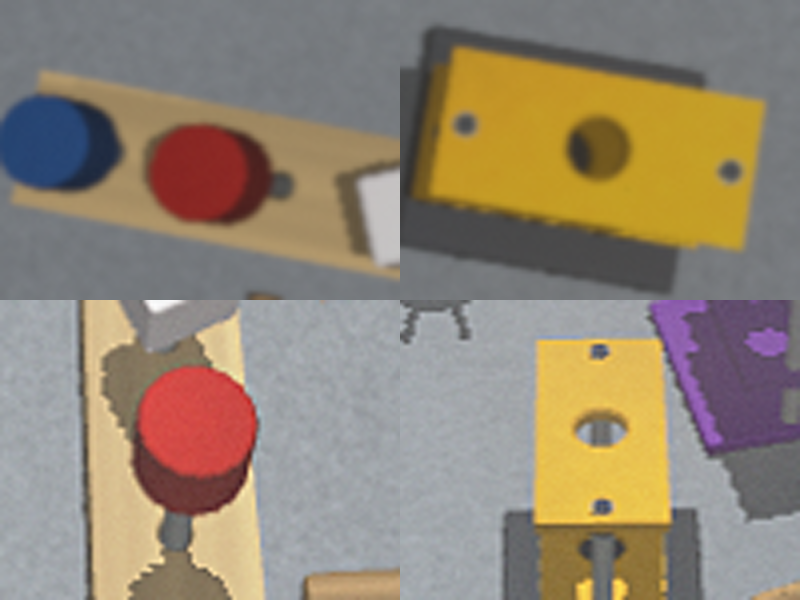

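The crop confirms both targets: a red round head at top px (149.5,258) and side (359,370), and the yellow plate hole at top (414.7,265) and side (305,167).

```bash
cat > m0.py <<'E'
from h import *
t,s=ld('top0'),ld('side0')
def T(x,y,z=None): return 100+(x+.5)/4-.5,215+(y+.5)/4-.5
tt=lambda x,y:(365+(x-400+.5)/4-.5,228+(y+.5)/4-.5)
sr=lambda x,y:(310+(x+.5)/4-.5,340+(y-300+.5)/4-.5)
ss=lambda x,y:(255+(x-400+.5)/4-.5,135+(y-300+.5)/4-.5)
for n,a,b,z in [('red',T(198,173),sr(196,421),.175),('hole',tt(599,148),ss(600,428),.145),('pA',tt(465,124),ss(603,507),.147),('pB',tt(730,171),ss(599,351),.147)]:
    print(n,atz(t,*a,z).round(4),atz(s,*b,z).round(4),tri([(t,*a),(s,*b)]).round(4))
print('blue',atz(t,*T(45,141),.14).round(4),'white',atz(t,203,267,.14).round(4),'shaftbase',atz(t,*T(288,186),.06).round(4))
print('cat base side',atz(s,235,305,0).round(4),'cat top',atz(t,304,181,.06).round(4))
print('rackcorners',[atz(t,*p,.06).round(3).tolist() for p in [(109,234),(240,259),(236,290),(103,265)]])
E
python3 m0.py
```

```text
red [0.5187 0.2259 0.175 ] [0.5206 0.2271 0.175 ] [0.5195 0.2265 0.173 ]
hole [ 0.5214 -0.259   0.145 ] [ 0.5224 -0.2563  0.145 ] [ 0.5217 -0.2596  0.1419]
pA [ 0.5307 -0.1966  0.147 ] [ 0.531  -0.1944  0.147 ] [ 0.5307 -0.1968  0.1446]
pB [ 0.5124 -0.319   0.147 ] [ 0.513  -0.3169  0.147 ] [ 0.5125 -0.3196  0.1447]
blue [0.5334 0.3131 0.14  ] white [0.506  0.1359 0.14  ] shaftbase [0.5185 0.222  0.06  ]
cat base side [ 0.7059 -0.0262  0.    ] cat top [ 0.6923 -0.0448  0.06  ]
rackcorners [[0.571, 0.356, 0.06], [0.527, 0.081, 0.06], [0.464, 0.087, 0.06], [0.507, 0.364, 0.06]]
```

```bash
for i in 1 2; do python3 -m pendant '[[0,[0,0,-1.5],[0,0,-0.1215]],[0,[0,0,-1.5],[0,0,-0.1215]],[0,[0,0,0],[0,0,-0.1215]],[0,[0,0,0],[0,0,-0.1215]]]'; done
python3 -m pendant '[[0,[4,0.7,0],[0,0,0]],[0,[4,0.7,0],[0,0,0]],[0,[4,0.7,0],[0,0,0]],[0,[4,0.7,0],[0,0,0]],[0,[4,0.7,0],[0,0,0]]]'
python3 -m pendant '[[0,[4,0.7,0],[0,0,0]],[0,[4,0.7,0],[0,0,0]],[0,[4,0.7,0],[0,0,0]],[0,[4,0.7,0],[0,0,0]],[0,[4,0.7,0],[0,0,0]]]'
```

```text
clock: 0.43
position: [0.2582, -0.542, 0.2731]
ee_rot: [0.892, 0.451, -0.0, 0.001]
ft_force: [-0.4, -0.4, -0.7]
width: 0.996
grip_force: 0.0
clock: 0.77
position: [0.2583, -0.5419, 0.3031]
ee_rot: [0.757, 0.653, -0.0, 0.0]
ft_force: [0.0, -0.2, 0.3]
width: 0.997
grip_force: 0.0
clock: 1.18
position: [0.3235, -0.3475, 0.3018]
ee_rot: [0.76, 0.65, 0.0, -0.0]
ft_force: [1.2, -0.8, -0.5]
width: 1.005
grip_force: 0.0
clock: 1.6
position: [0.3887, -0.1552, 0.3021]
ee_rot: [0.76, 0.65, 0.0, 0.0]
ft_force: [0.9, -0.4, 0.1]
width: 1.0
grip_force: 0.0
```

```bash
python3 -m pendant '[[0,[4,0.7,0],[0,0,0]],[0,[4,0.7,0],[0,0,0]],[0,[4,0.7,0],[0,0,0]],[0,[4,0.7,0],[0,0,0]],[0,[4,0.7,0],[0,0,0]]]'
python3 -m pendant '[[0,[4,0.7,0],[0,0,0]],[0,[4,0.7,0],[0,0,0]],[0,[4,0.7,0],[0,0,0]],[0,[4,0.7,0],[0,0,0]],[0,[4,0.7,0],[0,0,0]]]'
python3 -m pendant '[[0,[0,0,0],[0,0,0]],[0,[0,0,0],[0,0,0]]]'
cat >> h.py <<'E'
def err(x,y,z,yaw):
    st=ctrl.state(); r=R.from_quat(st['ee_rot']); 
    d=r.as_matrix().T@(np.array([x,y,z])-st['position'])*100
    tgt=R.from_matrix(np.array([[np.cos(yaw),np.sin(yaw),0],[np.sin(yaw),-np.cos(yaw),0],[0,0,-1.]]))
    print('d cm',d.round(2),'rot',(r.inv()*tgt).as_rotvec().round(3),'f',np.round(st['ft_force'],1),'w',round(st['width'],3),'t',st['clock'])
E
python3 -c "
from h import *
s=snap('wrist','w1'); err(.5195,.2265,.154,np.radians(81.2)); print(proj(s,[[.5195,.2265,.175],[.5195,.2265,.06]]))"
```

```text
clock: 2.02
position: [0.454, 0.0373, 0.3022]
ee_rot: [0.759, 0.651, 0.0, 0.0]
ft_force: [1.8, -1.8, 0.6]
width: 0.998
grip_force: 0.0
clock: 2.43
position: [0.5193, 0.2297, 0.3018]
ee_rot: [0.759, 0.651, -0.0, -0.0]
ft_force: [1.1, -1.4, 1.1]
width: 1.002
grip_force: 0.0
clock: 2.6
position: [0.5189, 0.2291, 0.3007]
ee_rot: [0.758, 0.652, -0.001, -0.001]
ft_force: [-0.8, -0.6, -0.8]
width: 1.005
grip_force: 0.0
d cm [-0.11  0.1  14.75] rot [-0.001  0.001  0.001] f [-0.3  0.4  0.4] w 0.994 t 2.65
[[319.33672914 236.08869882]
 [319.37567475 200.64131122]]
```

View pics/w1.png

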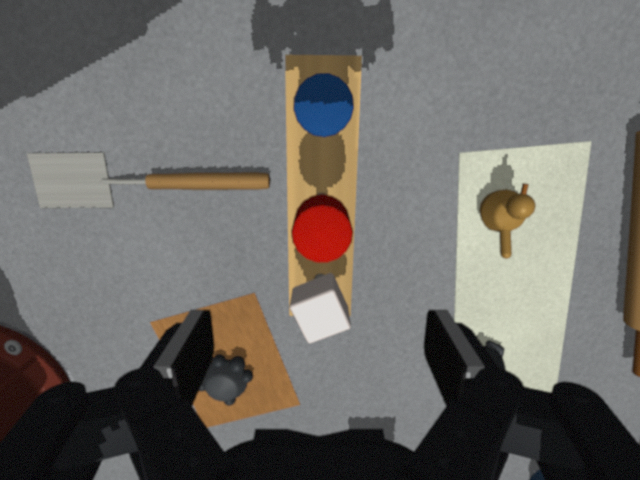

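The wrist view shows the red head at about (322,228), under the hand, with blue above it at (323,104) and white below at (320,310). The fingers will close across the row, so they stay clear of both.

```bash
python3 -c "
from h import *
s=ld('w1');c=s['color'].astype(int);m=((c[...,0]>90)&(c[...,1]<60)&(c[...,2]<60)).astype(np.uint8);m[:150]=0;m[300:]=0
k=cv2.connectedComponentsWithStats(m);i=1+k[2][1:,4].argmax();print(k[2][i],k[3][i],c[200:270:8,322])
for v in (226,228,230): print(atz(s,322,v,.175).round(4))
a=np.array(s['T']);print(a.round(3))
r=23/1000;import math
P=[[.5195+r*math.cos(q),.2265+r*math.sin(q),z] for z in(.175,.135) for q in np.arange(0,6.28,.2)]
p=proj(s,P);print(p[:32].min(0),p[:32].max(0),p[32:].min(0),p[32:].max(0))
"
```

```text
[ 292  205   60   58 2709] [321.64747139 233.04171281] [[ 64   3   7]
 [167  28  16]
 [174  23  12]
 [174  22  12]
 [183  26  19]
 [184  21   5]
 [185  25  22]
 [186  26  13]
 [109  86  55]]
[0.5226 0.2339 0.175 ]
[0.5223 0.2324 0.175 ]
[0.5221 0.2308 0.175 ]
[[ 0.989  0.14   0.05   0.532]
 [-0.149  0.937  0.317  0.312]
 [-0.002 -0.321  0.947  0.433]
 [ 0.     0.     0.     1.   ]]
[287.98606089 205.51584812] [350.6944776  265.03450713] [291.83595318 193.82333777] [346.86902236 246.77203458]
```

```bash
python3 -m pendant '[[0,[-0.1,0.2,2],[0,0,0]],[0,[0,0,3.5],[0,0,0]],[0,[0,0,3.5],[0,0,0]],[0,[0,0,2],[0,0,0]],[0,[0,0,1.5],[0,0,0]]]'
python3 -m pendant '[[0,[0,0,1],[0,0,0]],[0,[0,0,0.8],[0,0,0]],[0,[0,0,0.4],[0,0,0]],[0,[0,0,0],[0,0,0]]]'
python3 -c "
from h import *
err(.5205,.2267,.154,np.radians(81.2))"
python3 -m pendant '[[0.3,[0,0,0],[0,0,0]],[0.5,[0,0,0],[0,0,0]],[0.7,[0,0,0],[0,0,0]],[1,[0,0,0],[0,0,0]],[1,[0,0,0],[0,0,0]]]'
python3 -m pendant '[[1,[0,0,0],[0,0,0]],[1,[0,0,0],[0,0,0]],[1,[0,0,0],[0,0,0]]]'
```

```text
clock: 3.07
position: [0.5199, 0.2243, 0.1749]
ee_rot: [0.76, 0.65, -0.001, -0.0]
ft_force: [0.1, 0.1, -0.1]
width: 0.998
grip_force: 0.0
clock: 3.4
position: [0.5211, 0.2256, 0.1553]
ee_rot: [0.76, 0.65, 0.0, 0.0]
ft_force: [-0.9, -0.1, 0.1]
width: 0.999
grip_force: 0.0
d cm [ 0.1  -0.08  0.13] rot [ 0.     0.    -0.001] f [-0.9 -0.1  0.1] w 0.999 t 3.4
clock: 3.82
position: [0.5215, 0.2263, 0.1564]
ee_rot: [0.759, 0.651, 0.001, 0.0]
ft_force: [-0.8, 0.0, 6.3]
width: 0.522
grip_force: 60.6
clock: 4.07
position: [0.5214, 0.2263, 0.1564]
ee_rot: [0.759, 0.651, 0.001, 0.0]
ft_force: [-0.8, 0.8, 5.9]
width: 0.523
grip_force: 60.6
```

```bash
python3 -m pendant '[[1,[0,0,-0.5],[0,0,0]],[1,[0,0,-1],[0,0,0]],[1,[0,0,-1.5],[0,0,0]],[1,[0,0,-1.5],[0,0,0]],[1,[0,0,-1.5],[0,0,0]]]'
python3 -m pendant '[[1,[0,0,-2],[0,0,0]],[1,[0,0,-2],[0,0,0]],[1,[0,0,-2.5],[0,0,0]],[1,[0,0,-2.5],[0,0,0]],[1,[0,0,-1.5],[0,0,0]]]'
python3 -m pendant '[[1,[0,0,-0.5],[0,0,0]],[1,[0,0,0],[0,0,0]]]'
python3 -c "
from h import *
snap('side','s2');err(.5217,-.258,.324,np.radians(81.6))"
```

```text
clock: 4.48
position: [0.5209, 0.2261, 0.2164]
ee_rot: [0.759, 0.651, -0.0, 0.0]
ft_force: [1.0, 0.0, -2.4]
width: 0.519
grip_force: 61.6
clock: 4.9
position: [0.5213, 0.2262, 0.3237]
ee_rot: [0.759, 0.651, 0.001, 0.001]
ft_force: [0.0, 0.2, -1.6]
width: 0.525
grip_force: 61.6
clock: 5.07
position: [0.5216, 0.2262, 0.3269]
ee_rot: [0.759, 0.651, 0.001, 0.001]
ft_force: [-0.4, -0.5, -2.8]
width: 0.521
grip_force: 61.6
d cm [-47.84   7.47   0.13] rot [ 0.     0.    -0.007] f [-0.6  0.2 -3.6] w 0.519 t 5.1167
```

View pics/s2.png

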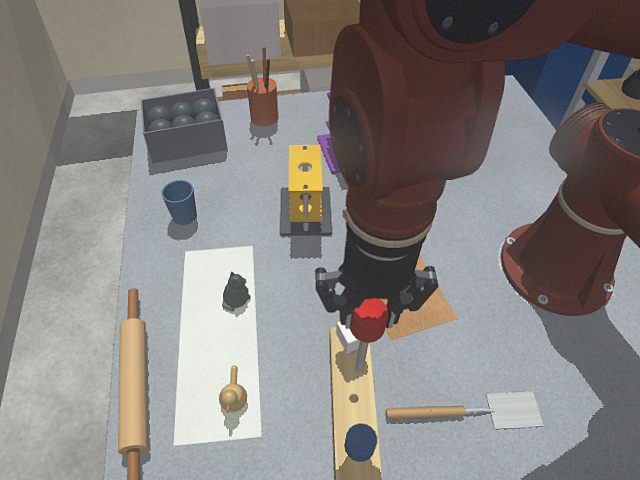

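The spindle is held by its head and the foot has left the rack hole at (353,398). The cat at (236,290) is well away from the path. Now I'll carry it over to the stand.

```bash
python3 -m pendant '[[1,[-1.5,0.2,0],[0,0,0]],[1,[-3,0.5,0],[0,0,0]],[1,[-3.5,0.5,0],[0,0,0]],[1,[-3.5,0.5,0],[0,0,0]],[1,[-3.5,0.6,0],[0,0,0]]]'
python3 -m pendant '[[1,[-3.5,0.6,0],[0,0,0]],[1,[-3.5,0.6,0],[0,0,0]],[1,[-3.5,0.6,0],[0,0,0]],[1,[-3.5,0.5,0],[0,0,0]],[1,[-3.5,0.5,0],[0,0,0]]]'
python3 -m pendant '[[1,[-3.5,0.6,0],[0,0,0]],[1,[-3.5,0.6,0],[0,0,0]],[1,[-3,0.5,0],[0,0,0]],[1,[-2.5,0.4,0],[0,0,0]],[1,[-1.8,0.27,0],[0,0,0]]]'
python3 -m pendant '[[1,[0,0,0],[0,0,0]],[1,[0,0,0],[0,0,0]],[1,[0,0,0],[0,0,0]]]'
python3 -c "
from h import *
a=snap('side','s3')['color'];b=snap('top','t3')['color'];w=snap('wrist','w3')['color'];err(.5217,-.258,.324,np.radians(81.6))
x=cv2.resize(a[50:250,230:400],(510,600),interpolation=2);y=cv2.resize(w,(290,218));z=cv2.resize(b[170:330,330:520],(290,244))
m=np.zeros((600,800,3),np.uint8);m[:,:510]=x;m[:218,510:]=y;m[218:462,510:]=z
cv2.imwrite('pics/crop3.png',m[:,:,::-1])"
```

```text
clock: 5.53
position: [0.5198, 0.0732, 0.3235]
ee_rot: [0.759, 0.651, -0.001, -0.001]
ft_force: [0.8, -0.6, -3.0]
width: 0.522
grip_force: 61.7
clock: 5.95
position: [0.5208, -0.1043, 0.3235]
ee_rot: [0.759, 0.651, -0.0, -0.001]
ft_force: [-0.3, -0.1, -1.8]
width: 0.522
grip_force: 61.7
clock: 6.37
position: [0.5222, -0.25, 0.323]
ee_rot: [0.76, 0.65, -0.0, -0.001]
ft_force: [1.0, 0.5, -2.1]
width: 0.522
grip_force: 61.7
clock: 6.62
position: [0.5228, -0.2471, 0.3242]
ee_rot: [0.759, 0.651, -0.0, -0.001]
ft_force: [0.4, -0.3, -1.4]
width: 0.52
grip_force: 61.8
d cm [-1.13  0.03  0.12] rot [-0.    -0.    -0.006] f [-0.1  0.4 -1.5] w 0.524 t 6.7667
```

View pics/crop3.png

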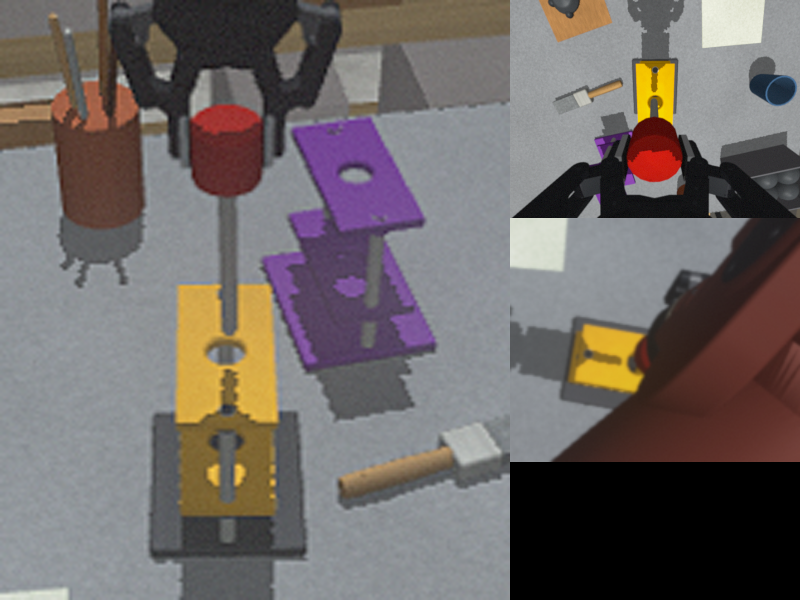

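The shaft hangs upright. Its foot is at side px (306.7,160) and the hole at (305.2,167). I'll compute the offset between them.

```bash
python3 -c "
from h import *
s=ld('s3')
q=lambda x,y:(230+(x+.5)/3-.5,50+(y+.5)/3-.5)
f=atz(s,*q(230,330),.1726);h=atz(s,*q(225.5,351),.145);print(f.round(4),h.round(4),(h-f).round(4))
# upper shaft near the head underside (z=.3026): centre col
print('shaft top', atz(s,*q(227.5,196),.3026).round(4),'headtop',atz(s,*q(227,118),.3426).round(4))
g=cv2.cvtColor(s['color'],cv2.COLOR_RGB2GRAY).astype(int)
for r in (120,130,140,150,155,158,160,162): print(r,g[r,296:318])
"
```

```text
[ 0.5201 -0.2471  0.1726] [ 0.522  -0.2561  0.145 ] [ 0.0019 -0.0089 -0.0276]
shaft top [ 0.5247 -0.2264  0.3026] headtop [ 0.5207 -0.2512  0.3426]
120 [142 139 138 141 146 149 124  91  90  95 100  94  98 130 142 142 138 140
 143 144 144 145]
130 [151 148 145 145 144 149 131 101  93  96 100  89 103 130 147 141 141 141
 142 140 140 138]
140 [146 140 142 146 145 145 145 111  92  99 102  95 102 133 143 142 144 144
 148 145 152 115]
150 [172 170 173 168 169 174 180 145  91 102 105  98  94 145 175 166 166 166
 171 168 168 167]
155 [173 170 173 170 172 170 177 144  88 102 104  97  96 146 176 175 171 167
 168 172 167 171]
158 [172 173 174 171 171 169 181 152  94  98 101  96  96 143 176 172 170 174
 168 171 171 167]
160 [173 171 173 170 172 174 177 155 114  95 100  92 133 165 175 174 173 173
 171 170 172 173]
162 [173 173 176 174 164 153 148 139 143 147 145 149 161 169 172 175 171 174
 177 174 173 174]
```

```bash
python3 -m pendant '[[1,[-0.5,0.15,0],[0,0,0]],[1,[-0.47,0.1,0],[0,0,0]],[1,[0,0,0.8],[0,0,0]],[1,[0,0,0.8],[0,0,0]],[1,[0,0,0.5],[0,0,0]]]'
python3 -m pendant '[[1,[0,0,0.5],[0,0,0]],[1,[0,0,0.5],[0,0,0]],[1,[0,0,0.6],[0,0,0]],[1,[0,0,0.6],[0,0,0]],[1,[0,0,0],[0,0,0]]]'
python3 -c "
from h import *
a=snap('side','s4')['color'];err(.5217,-.258,.1664,np.radians(81.6))
cv2.imwrite('pics/crop4.png',cv2.resize(a[100:250,260:350,::-1],(360,600),interpolation=2))"
```

```text
clock: 7.18
position: [0.5238, -0.2576, 0.3026]
ee_rot: [0.759, 0.651, -0.0, -0.001]
ft_force: [0.9, -0.1, -2.9]
width: 0.517
grip_force: 61.8
clock: 7.6
position: [0.5237, -0.2575, 0.2807]
ee_rot: [0.759, 0.651, -0.0, -0.001]
ft_force: [-0.3, -0.5, -2.6]
width: 0.526
grip_force: 61.8
d cm [-0.09 -0.19 11.51] rot [-0.001 -0.001 -0.007] f [-0.5 -0.3 -1.5] w 0.523 t 7.65
```

View pics/crop4.png

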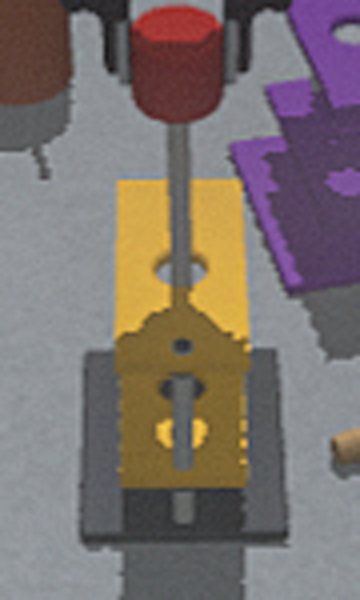

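The shaft (column 180) enters the upper hole centred at (181,268) in the crop, and no side force shows. I'll keep lowering it gently.

```bash
for i in 1 2 3 4; do python3 -m pendant '[[1,[0,0,0.5],[0,0,0]],[1,[0,0,0.5],[0,0,0]],[1,[0,0,0.5],[0,0,0]],[1,[0,0,0.5],[0,0,0]],[1,[0,0,0.5],[0,0,0]]]' | grep -E 'pos|force'; done
python3 -c "
from h import *
a=snap('side','s5')['color'];err(.5217,-.258,.1664,np.radians(81.6))
cv2.imwrite('pics/crop5.png',cv2.resize(a[100:250,240:370,::-1],(520,600),interpolation=2))"
```

```text
position: [0.524, -0.2577, 0.2567]
ft_force: [-1.0, -0.1, -2.6]
grip_force: 61.8
position: [0.524, -0.2578, 0.2318]
ft_force: [-0.5, 0.2, -2.4]
grip_force: 61.8
position: [0.5241, -0.2578, 0.2069]
ft_force: [0.4, 0.1, -2.6]
grip_force: 61.8
position: [0.524, -0.2578, 0.1818]
ft_force: [-0.2, 0.5, -2.2]
grip_force: 61.8
d cm [-0.08 -0.19  1.43] rot [-0.001 -0.001 -0.007] f [ 0.9 -0.8 -2.7] w 0.516 t 9.3667
```

View pics/crop5.png

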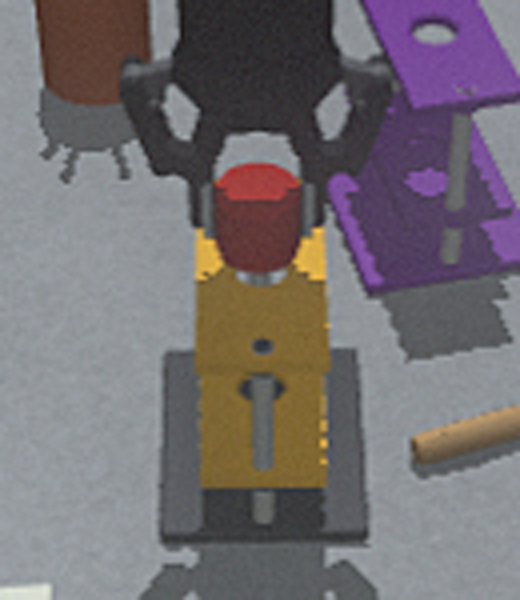

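The head at crop (258,220) is about 15 mm above the plate, and the shaft has gone through both holes without contact. I'll lower it to the seat.

```bash
python3 -m pendant '[[1,[0,0,0.4],[0,0,0]],[1,[0,0,0.3],[0,0,0]],[1,[0,0,0.3],[0,0,0]],[1,[0,0,0.15],[0,0,0]],[1,[0,0,0],[0,0,0]]]' | grep -E 'pos|force'
python3 -m pendant '[[1,[0,0,0.1],[0,0,0]],[1,[0,0,0],[0,0,0]]]' | grep -E 'pos|force'
python3 -m pendant '[[1,[0,0,0.1],[0,0,0]],[1,[0,0,0],[0,0,0]]]' | grep -E 'pos|force'
```

```text
position: [0.5239, -0.2577, 0.1704]
ft_force: [-0.4, 0.6, -3.0]
grip_force: 61.8
position: [0.5241, -0.2578, 0.1699]
ft_force: [1.3, -0.5, -2.5]
grip_force: 61.8
position: [0.5241, -0.2578, 0.1688]
ft_force: [0.8, -0.1, -1.5]
grip_force: 61.8
```

```bash
for i in 1 2 3; do python3 -m pendant '[[1,[0,0,0.1],[0,0,0]],[1,[0,0,0],[0,0,0]]]' | grep -E 'pos|ft_force'; done
```

```text
position: [0.524, -0.2578, 0.1677]
ft_force: [0.9, 0.2, -3.3]
position: [0.524, -0.2578, 0.1667]
ft_force: [0.0, -0.3, -2.1]
position: [0.5241, -0.2578, 0.1666]
ft_force: [-2.9, 1.7, 4.4]
```

It touched down at z = 0.1666 as expected, with the vertical force turning positive. Releasing.

```bash
python3 -m pendant '[[0.45,[0,0,0],[0,0,0]],[0.4,[0,0,0],[0,0,0]],[0.3,[0,0,0],[0,0,0]],[0.1,[0,0,0],[0,0,0]],[0,[0,0,0],[0,0,0]]]'
python3 -m pendant '[[0,[0,0,0],[0,0,0]],[0,[0,0,0],[0,0,0]],[0,[0,0,-1],[0,0,0]],[0,[0,0,-2],[0,0,0]],[0,[0,0,-3],[0,0,0]]]'
python3 -m pendant '[[0,[0,0,-3],[0,0,0]],[0,[0,0,-3],[0,0,0]],[0,[0,0,-2],[0,0,0]],[0,[0,0,0],[0,0,0]],[0,[0,0,0],[0,0,0]]]'
python3 -c "
from h import *
a=snap('side','s6')['color']; s=ld('s6'); print(proj(s,[[.522,-.2575,.185]]),proj(s,[[.522,-.2575,.145]]))
cv2.imwrite('pics/crop6.png',cv2.resize(a[100:310,210:370,::-1],(457,600),interpolation=2))"
```

```text
clock: 11.03
position: [0.5241, -0.2578, 0.1657]
ee_rot: [0.759, 0.651, -0.0, 0.0]
ft_force: [0.3, 0.4, -0.2]
width: 0.955
grip_force: 0.0
clock: 11.45
position: [0.523, -0.2569, 0.2246]
ee_rot: [0.759, 0.651, -0.0, -0.002]
ft_force: [0.0, -0.8, 1.0]
width: 1.003
grip_force: 0.0
clock: 11.87
position: [0.5246, -0.2582, 0.3078]
ee_rot: [0.759, 0.651, 0.0, 0.002]
ft_force: [-0.4, -0.0, -0.3]
width: 0.999
grip_force: 0.0
[[304.61096614 152.04994781]] [[304.72380459 166.22110511]]
```

View pics/crop6.png

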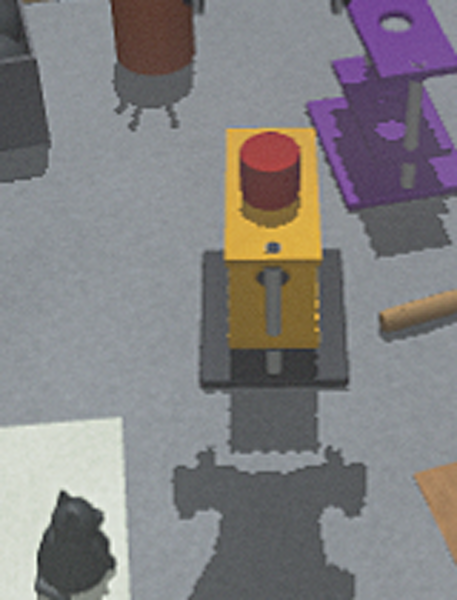

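The head sits flat and upright on the plate, with its top at side px (304.5,153) against an expected (304.6,152). The gripper is clear and the cat is standing.

```bash
python3 -c "
from station import ctrl
print(ctrl.job_done())"
```

```text
the job is handed in; nothing more can be done
None
```

The red-headed spindle stands seated in the yellow bearing stand, lowered through both holes and released with the gripper clear and the cat still standing; the job was handed in at about 12 s, and no verdict came back.

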